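Uncap the cooling tab and clip on the heat sink

ROBOT

A 6-joint arm with a two-finger parallel gripper is mounted at the origin on the work surface. World frame = base frame: x ahead of the robot, y to its left, z up, the work surface at z = 0. Lengths are in m, angles in rad, forces in N, time in s.
With the tool pointing down it reaches from about 0.35 to 0.975 m from the base axis. Payload 4.9 kg.
Tool frame: the origin (TCP) lies between the finger pads; the fingertips stand 14 mm ahead of it and the grasp point (between the pads) lies 5 mm behind it (manip.finger_overhang is the distance from the TCP to the fingertips, in m); z points along the fingers, y is the line along which they close (so a half turn about z gives the same grasp; the last joint's range is limited). The gripper opens to 85 mm and grips with 20 to 120 N. Pads are 22 mm wide; open, the fingers measure 114 mm over their backs; the gripper's body (76 mm by 85 mm) begins 54 mm behind the grasp point. The pads swing forward as they close: fully open they stand 13 mm farther back than shut.
Start: joints at [1.116, 0.053, 1.613, -0, 1.476, -0.119], TCP at [0.206, 0.59, 0.245] pointing down, gripper open.
Joint ranges: [-3.01, 3.01], [-1.01, 2.22], [0.06, 2.58], [-1.02, 4.17], [0.09, 2.62], [-3.14, 3.14]. Speed limits (rad/s): [2.57, 2.57, 3.14, 3.14, 3.14, 3.14].

INTERFACE

Orientations are given as a unit quaternion [w, x, y, z].
In Python, from plant import manip, grab_frame gives the robot as it stands.
- The arm moves only by the tool servo_tool, never from a script. Its argument "deltas" is a list that holds one entry, the list of rows, each a list of 5 numbers: the opening in per cent of the stroke, from 0 (shut) to 100 (fully open), then the shift along the world's x, y, z in m, then the turn about the world's z in degrees. A call has exactly 8 rows; each row shifts and turns the commanded pose from where the row before left it; what a row does not reach is not made up. A row lasts 1/10 s, in which the tool goes at most 50 mm and 8.59 degrees, less where a joint would pass 70% of its speed; a pose out of reach is approached as far as the arm can. A call is refused whole if a number of a shift passes 0.05 or a number of a turn 8.59, either way. A call with a gripper value outside its range is refused whole. The fingers move at their own pace and stop on an object; the grip force is fixed at half the most. Time passes only in rows, so rows that do not move let the fingers close, or fill a call up. It gives the time, the measured TCP pose, the force, the opening and the grip force at its end, in the units of the state.
- manip.state(): the state, without advancing time (a new reading comes with each control period).
- grab_frame(name): name is "scene" or "top" or "wrist"; returns a dict with "pixels" (420x560x3 uint8, red, green, blue), "z_map" (420x560 float32, m along the optical axis (not along the pixel's ray), 0 where there is no reading), "fx", "fy", "cx", "cy" (pixels), "dist" ([k1, k2, p1, p2, k3] as OpenCV has them; the pictures are not rectified), "rvec" (rotation vector, rad) and "tvec" (3), from world to camera coordinates, as OpenCV has them; the wrist camera has in their place "T_tool_cam" (4x4, takes a point from camera to tool coordinates, whose origin is the TCP and whose axes are the flange's). Camera axes: x right, y down, z forward; pixel columns grow to the right and rows downward; lengths in m; the calibration is good to about 2 mm. A picture is of the moment at which its call begins: read the wrist's pose just before it.
- manip.job_done(): hands the job in; it is judged then, once.
The state is a dict: "time": time; "joint_pos": joint angles; "joint_vel": joint speeds; "joint_efforts": joint torques, N m; "tool_pos": TCP position; "tool_rot": TCP orientation; "contact_force": force on the tool from outside, world axes, zero at the start; "ft_torque": the same for the moment, N m; "gripper_width": opening from 0.0 (shut) to 1.0 (fully open); "grasp_force": force on a finger pad.
Only numpy, scipy, OpenCV 4.12 (cv2) and the standard library are available. Lean on these libraries where they do the work, as an engineer would, in place of code of your own. Each camera call takes 0.05 s, during which the arm holds its last target. There are 200 camera calls.

TASK

The circuit board's copper cooling tab needs its clip-on heat sink before a bench test, but a red protective cap covers the tab. Take the cap off and leave it in the yellow parts tray, then move the sprung heat-sink clip from its parking bar onto the bare tab: near the middle of the tab's width, upright, with most of the jaws' length down over it, and let it close there. Leave the mouse, tape, solder spool and screwdriver where they are.

Things in the scene. Friction and masses are not known exactly. Their poses are not given: they have to be found in the camera images.
- holder: Fixed steel holder, base 70 x 130 x 18 mm, with a green circuit board (3 mm thick, 100 wide, top edge 75 mm above the table) upright between two black posts (16 x 12 mm, 68 mm high, at y = +-56 mm). Parts on the board stick out up to 12 mm, all below 61 mm. Origin: centre of the underside; x is the board's normal, y runs along it, z up.
- tab: Fixed bare copper cooling tab, 3 mm thick (x), 44 mm wide (y), 35 mm tall (z), standing on the middle of the board's top edge in the board's plane. Origin: centre of its lower edge, 75 mm above the table; axes as the holder's.
- tab_top (a point): Middle of the tab's top edge, 110 mm above the table; axes as the holder's.
- cap: Loose red plastic protective cap, an upside-down U-channel 14 mm thick (x), 50 mm long (y), 30 mm tall (z), slot 5 mm wide and 26 mm deep, open below and at both ends; 25 g. It starts sitting over the tab, its roof resting on the tab's top edge, so its top is 114 mm above the table. Origin: centre of its underside.
- tray: Fixed yellow open parts tray, 120 (x) x 150 (y) x 28 mm high, walls and floor 4 mm. Origin: centre of the underside.
- clip_bar: Fixed parking bar: a steel plate 3 mm thick (x), 75 mm wide (y) standing on a grey base 80 x 90 x 12 mm, top edge 72 mm above the table. Origin: centre of the underside; x is the plate's normal.
- bar_top (a point): Middle of the parking bar's top edge, 72 mm above the table.
- clip: Loose sprung clip-on heat sink like a wide clothes peg, 60 g, 24 mm wide (y), 85 mm tall: finned aluminium jaws down (fins reach 11.5 mm either side), two black levers splayed up. Starts upright, closed on the bar, jaws about 26 mm down over it. Frame of its +x half: origin midway between the closed jaw tips, z up, x the way the levers spread; it tilts up to 0.27 rad while the clip is squeezed.
- clip_pivot (a point): Middle of the clip's hinge (along y), 36 mm above the jaw tips; barrel radius 7 mm, so jaws go at most 29 mm down a plate. The levers (26 mm wide, 4 thick, 50 long) start just above it: outer faces 21 mm apart at their feet, 50 mm at their tops, 49 mm above this point.
- clip_jaw (a joint): Opening angle of the clip (rad): 0 closed on a 3 mm plate, -0.08 closed on nothing, 0.55 fully open, with a 20 mm gap at the jaw tips. Squeezing the levers together from both sides (10 to 12 N) opens it, until they stand parallel, about 20 mm over the outside; sprung shut.
- tape: Bystander: loose roll of white tape lying flat, 80 mm across, hole 52 mm, 19 mm high. Origin: centre of the underside.
- screwdriver: Bystander: loose screwdriver with orange handle, 170 mm long, lying along its x axis.
- spool: Bystander: loose grey solder spool standing on its flange, 48 mm across, 40 mm high. Origin: centre of the underside.
- mouse: Bystander: loose black computer mouse, 100 (x) x 58 x 33 mm. Origin: centre of the underside.

How it is judged:
On the way, in this order (a step that is already met when the one before it is completed fails the run):
1. the cap has been taken off the tab and lies in the tray, let go (x of cap in the frame of tray between -0.054 and 0.054 m and y of cap in the frame of tray between -0.069 and 0.069 m and z of cap in the frame of tray below 0.03 m and linear speed of cap below 0.03 m/s and contact force between the fingers and cap below 0.2 N), for 0.2 s.
2. the clip has been taken clear of its parking bar (distance between clip_pivot and bar_top above 0.06 m and contact force between clip and clip_bar below 0.1 N), for 0.1 s.
3. the clip has closed on the tab (x of clip_pivot in the frame of tab_top between -0.008 and 0.008 m and y of clip_pivot in the frame of tab_top between -0.013 and 0.013 m and z of clip_pivot in the frame of tab_top between 0 and 0.024 m and contact force between clip and tab above 1 N and value of joint clip_jaw below 0.08 rad and angle between clip's own z axis and vertical below 0.25 rad and linear speed of clip below 0.03 m/s), for 0.2 s.
At the end, for the whole second after the job is handed in: The cap rests in the tray. The clip rests on the tab, closed (angle under 0.08 rad, over 1 N), leaning under 0.25 rad, hinge within 13 mm of the tab's middle along it, within 8 mm of its plane, and 0 to 24 mm above its top edge (jaws at least 12 mm down over it) (all of step 3 and x of cap in the frame of tray between -0.054 and 0.054 m and y of cap in the frame of tray between -0.069 and 0.069 m and z of cap in the frame of tray below 0.03 m and linear speed of cap below 0.03 m/s); the robot touches nothing.
It fails at once if the tape is moved by more than 30 mm (distance of tape from where it was at the start of the episode above 0.03 m).
It fails at once if the screwdriver is moved by more than 30 mm (distance of screwdriver from where it was at the start of the episode above 0.03 m).
It fails at once if the spool is moved by more than 30 mm (distance of spool from where it was at the start of the episode above 0.03 m).
It fails at once if the mouse is moved by more than 30 mm (distance of mouse from where it was at the start of the episode above 0.03 m).
It also fails if it takes over 58 s, if anything falls off the work surface, if the arm or the gripper's body presses on something with over 40 N, if the wrist force passes 120 N, or if a joint passes its speed limit or range.

## Working session

There is one attempt and no reset: what is moved stays moved. The work goes in short steps, Python scripts to look and compute and a tool call to move; the robot and the scene stay as the last step left them, time stands still between calls to the robot, and variables do not carry over. Pictures are saved under pics/ and viewed, at most 10 in all, crops included, and the job is handed in when it is done.

Besides the shell and the picture viewer there is one more tool, called after ">>>" in YAML: its name, and indented under it one key for each argument. servo_tool: Moves the arm, as the interface text tells. Its arguments: {"type":"object","properties":{"deltas":{"type":"array"}},"required":["deltas"]}

```bash
mkdir -p pics; cat > h.py <<'E'
import numpy as np, cv2
from plant import manip, grab_frame
from scipy.spatial.transform import Rotation as R
def cloud(name):
    s=manip.state(); f=grab_frame(name)
    K=np.array([[f['fx'],0,f['cx']],[0,f['fy'],f['cy']],[0,0,1]])
    h,w=f['z_map'].shape
    uv=np.stack(np.meshgrid(np.arange(w),np.arange(h)),-1).reshape(-1,1,2).astype(np.float32)
    n=cv2.undistortPoints(uv,K,np.array(f['dist'])).reshape(h,w,2)
    z=f['z_map'].astype(float); P=np.dstack([n*z[...,None],z])
    if 'rvec' in f:
        Rm=cv2.Rodrigues(np.array(f['rvec'],float))[0]; P=(P-np.array(f['tvec']).ravel())@Rm
    else:
        T=np.array(f['T_tool_cam']); P=P@T[:3,:3].T+T[:3,3]
        q=s['tool_rot']; P=P@R.from_quat([q[1],q[2],q[3],q[0]]).as_matrix().T+np.array(s['tool_pos'])
    P[z==0]=np.nan
    return f['pixels'],P
def save(name,px): cv2.imwrite('pics/'+name+'.png',px[...,::-1])
E
python3 - <<'E'
from h import *
s=manip.state(); print(s, manip.finger_overhang)
a,P=cloud('scene'); b,Q=cloud('top'); np.savez('c0.npz',a=a,P=P,b=b,Q=Q)
save('scene0',a); save('top0',b)
E
```

```text
{'time': 0.0, 'joint_pos': array([ 1.11602183e+00,  5.33726386e-02,  1.61427678e+00, -1.57425697e-06,
        1.47600612e+00, -1.19001073e-01]), 'joint_vel': array([ 2.15737218e-03, -9.13788410e-04, -1.37288947e-03,  1.07559781e-03,
       -2.11511440e-05,  1.01759443e-03]), 'joint_efforts': array([ 6.56818975e-04, -3.93683803e+01, -3.70174456e+01, -2.58724464e-05,
        7.06340492e-03,  5.71570204e-07]), 'tool_pos': array([0.20567733, 0.58956437, 0.24406349]), 'tool_rot': array([-2.91114637e-04,  1.67098984e-01,  9.85939585e-01, -9.89509357e-04]), 'contact_force': array([-0.17538311,  0.49133082, -0.28522019]), 'ft_torque': array([-0.00992361,  0.01410182, -0.05672578]), 'grasp_force': 0.0, 'gripper_width': 0.9992951822988106} 0.014
```

View pics/top0.png

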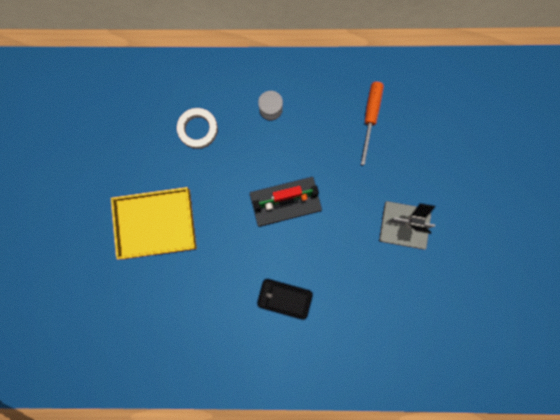

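View pics/scene0.png

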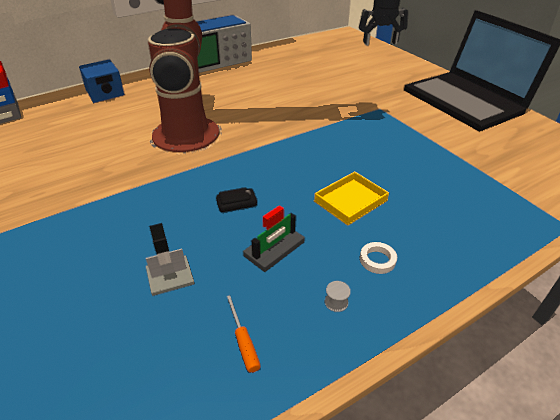

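The top view shows the tray at pixel (153,223), the red cap at (287,193), the clip on its bar at (410,222), the mouse at (285,298), the tape at (197,128), the spool at (270,104) and the screwdriver at (370,120). The scene view agrees. Next I'll measure these from the depth clouds.

```bash
python3 - <<'E'
from h import *
d=np.load('c0.npz')
def fit(m,P,l):
    p=P[m]; p=p[~np.isnan(p).any(1)]
    r=cv2.minAreaRect(p[:,:2].astype(np.float32)*1000)
    print(l,len(p),'med',np.median(p,0).round(4),'z',np.percentile(p[:,2],[2,50,98]).round(3),'rect',np.round(r[0],1),np.round(r[1],1),round(r[2],1))
for nm,k,kp in(('scene','a','P'),('top','b','Q')):
    px=d[k]; P=d[kp]; h=cv2.cvtColor(px,cv2.COLOR_RGB2HSV); H,S,V=[h[...,i].astype(int) for i in range(3)]
    Z=P[...,2]; X=P[...,0];Y=P[...,1]
    print(nm)
    red=((H<5)|(H>174))&(S>150)&(V>90)&(Z>.08)&(Z<.13)&(X>.3)
    fit(red,P,'cap'); fit(red&(Z>.11),P,'captop')
    fit((abs(H-26)<6)&(S>150)&(Z<.06)&(X>.2)&(V>100),P,'tray')
    ok=(Z>.008)&(Z<.2)&(X>.25)&(X<1.1)&(abs(Y)<.6)
    n,lab,st,c=cv2.connectedComponentsWithStats(ok.astype(np.uint8))
    for i in range(1,n):
        if st[i,4]>60:
            fit(lab==i,P,'blob %s'%c[i].round())
            q=(lab==i)&(Z>.055)
            if q.sum()>8: fit(q,P,'   z>55')
            for zz in(.1,.06):
              q=(lab==i)&(Z>zz)
              if q.sum()>8: fit(q,P,'   z>%g'%zz)
            q=(lab==i)&(Z>.008)&(Z<.022)
            if q.sum()>8: fit(q,P,'   base')
E
```

```text
scene
cap 304 med [ 0.5876 -0.026   0.1052] z [0.085 0.105 0.115] rect [583.7 -22.7] [16.5 50.6] 12.4
captop 118 med [ 0.5849 -0.0249  0.1135] z [0.111 0.113 0.115] rect [583.8 -23.2] [16.  49.9] 13.8
tray 2236 med [0.5341 0.2387 0.0058] z [0.001 0.006 0.029] rect [526.7 234. ] [144.7 152.9] 8.4
blob [352. 196.] 1003 med [0.5426 0.2364 0.0201] z [0.009 0.02  0.029] rect [536.9 236. ] [124.4 153.6] 8.3
   base 584 med [0.5411 0.2372 0.0153] z [0.008 0.015 0.022] rect [538.3 236.1] [121.1 152.2] 8.4
blob [236. 198.] 741 med [ 0.4081 -0.0248  0.0262] z [0.009 0.026 0.035] rect [397.2 -19. ] [100.1  59.6] 76.0
   base 260 med [ 0.4176 -0.0315  0.0168] z [0.008 0.017 0.022] rect [397.2 -19. ] [100.1  59.6] 76.0
blob [274. 238.] 2033 med [ 0.5914 -0.0261  0.0306] z [0.011 0.031 0.114] rect [584.8 -19.4] [ 69.9 131.8] 13.1
   z>55 709 med [ 0.5871 -0.0249  0.0739] z [0.055 0.074 0.115] rect [584.1 -19.5] [ 18.5 125.3] 14.0
   z>0.1 199 med [ 0.5868 -0.0251  0.1126] z [0.1   0.113 0.115] rect [583.4 -21.5] [16.  53.3] 13.8
   z>0.06 595 med [ 0.5872 -0.0263  0.0868] z [0.061 0.087 0.115] rec
[... 2872 characters left out ...]
6 -0.2472  0.0129] z [0.009 0.013 0.133] rect [ 538.  -252.6] [91.7 80.2] 80.2
   z>55 579 med [ 0.5418 -0.2535  0.0972] z [0.059 0.097 0.134] rect [ 537.3 -253. ] [55.  56.5] 33.3
   z>0.1 281 med [ 0.5514 -0.2552  0.1216] z [0.101 0.122 0.134] rect [ 537.7 -255.1] [27.2 49.3] 80.5
   z>0.06 562 med [ 0.5419 -0.2537  0.0997] z [0.063 0.1   0.134] rect [ 537.3 -253. ] [55.  56.5] 33.3
   base 1380 med [ 0.527  -0.2428  0.0118] z [0.009 0.012 0.016] rect [ 538.  -252.6] [91.7 80.2] 80.2
blob [284. 298.] 1593 med [ 0.3955 -0.0176  0.0305] z [0.015 0.031 0.035] rect [394.8 -18. ] [99.8 57.9] 75.2
   base 338 med [ 0.4017 -0.0138  0.0197] z [0.014 0.02  0.022] rect [394.8 -18. ] [99.8 57.9] 75.2
```

>>> servo_tool:
  deltas:
    - [[100,0.0236,-0.0383,0,-3.525],[100,0.0236,-0.0383,0,-3.525],[100,0.0236,-0.0383,0,-3.525],[100,0.0236,-0.0383,0,-3.525],[100,0.0236,-0.0383,0,-3.525],[100,0.0236,-0.0383,0,-3.525],[100,0.0236,-0.0383,0,-3.525],[100,0.0236,-0.0383,0,-3.525]]

```text
time: 0.9
tool_pos: [0.3951, 0.2819, 0.2449]
tool_rot: [-0.0, 0.403, 0.915, -0.0]
contact_force: [0.9, -0.0, 0.9]
gripper_width: 0.998
grasp_force: 0.0
```

>>> servo_tool:
  deltas:
    - [[100,0.0236,-0.0383,0,-3.525],[100,0.0236,-0.0383,0,-3.525],[100,0.0236,-0.0383,0,-3.525],[100,0.0236,-0.0383,0,-3.525],[100,0.0236,-0.0383,0,-3.525],[100,0.0236,-0.0383,0,-3.525],[100,0.0236,-0.0383,0,-3.525],[100,0.0236,-0.0383,0,-3.525]]

```text
time: 1.7
tool_pos: [0.584, -0.0245, 0.2447]
tool_rot: [-0.0, 0.614, 0.789, -0.0]
contact_force: [0.1, 0.8, -0.3]
gripper_width: 0.996
grasp_force: 0.0
```

```bash
cat > cap.py <<'E'
from h import *
px,P=cloud('wrist'); h=cv2.cvtColor(px,cv2.COLOR_RGB2HSV); H,S,V=[h[...,i].astype(int) for i in range(3)]
Z=P[...,2]; m=((H<6)|(H>173))&(S>130)&(V>60)&(Z>.1)&(Z<.125)
p=P[m]; r=cv2.minAreaRect(p[:,:2].astype(np.float32)*1000); print(len(p),r,np.median(p[:,2]))
print(manip.state()['tool_pos'],manip.state()['tool_rot'])
save('w1',px)
E
python3 cap.py
```

```text
1018 ((584.2203369140625, -22.45831871032715), (13.689638137817383, 49.775054931640625), 14.525290489196777) 0.11437481970918972
[ 0.58643387 -0.02990334  0.24451149] [ 0.00182292  0.61676268  0.78714595 -0.00131022]
```

View pics/w1.png

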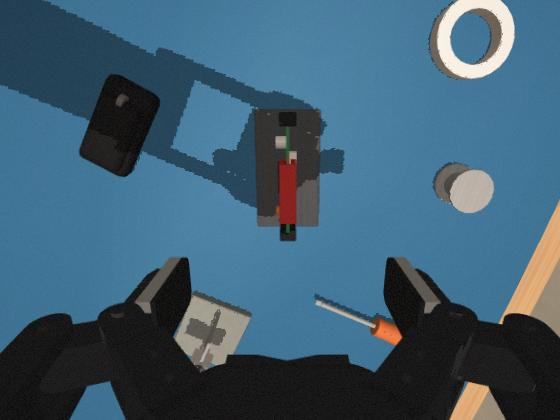

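The wrist view shows the cap at (288,193), centred between the open fingers and aligned with them. I'll descend part way and check the settled pose.

>>> servo_tool:
  deltas:
    - [[100,0,0,-0.03,0.2],[100,0,0,-0.03,0],[100,0,0,-0.03,0],[100,0,0,-0.01,0],[100,0,0,0,0],[100,0,0,0,0],[100,0,0,0,0],[100,0,0,0,0]]

```text
time: 2.55
tool_pos: [0.5846, -0.0228, 0.1473]
tool_rot: [0.001, 0.612, 0.791, 0.001]
contact_force: [-0.4, -0.9, 0.3]
gripper_width: 1.009
grasp_force: 0.0
```

```bash
python3 cap.py
```

```text
2339 ((584.2578735351562, -22.677513122558594), (13.944124221801758, 50.776023864746094), 14.55196762084961) 0.11432237803613737
[ 0.58443454 -0.02281251  0.1469924 ] [1.20497077e-03 6.11761746e-01 7.91040907e-01 6.30760408e-04]
```

>>> servo_tool:
  deltas:
    - [[100,0,0,-0.025,0],[100,0,0,-0.022,0],[60,0,0,0,0],[30,0,0,0,0],[0,0,0,0,0],[0,0,0,0,0],[0,0,0,0,0],[0,0,0,0,0]]

```text
time: 3.4
tool_pos: [0.5844, -0.0229, 0.0998]
tool_rot: [0.001, 0.612, 0.791, 0.001]
contact_force: [0.3, -0.9, 4.3]
gripper_width: 0.154
grasp_force: 58.7
```

>>> servo_tool:
  deltas:
    - [[0,0,0,0,0],[0,0,0,0,0],[0,0,0,0,0],[0,0,0,0,0],[0,0,0,0,0],[0,0,0,0,0],[0,0,0,0,0],[0,0,0,0,0]]

```text
time: 4.2
tool_pos: [0.5845, -0.0229, 0.0998]
tool_rot: [0.001, 0.612, 0.791, 0.001]
contact_force: [-0.4, -0.1, 4.8]
gripper_width: 0.153
grasp_force: 58.9
```

Gripped at 15% (13 mm). Lifting straight up.

>>> servo_tool:
  deltas:
    - [[0,0,0,0.01,0],[0,0,0,0.015,0],[0,0,0,0.02,0],[0,0,0,0.02,0],[0,0,0,0.02,0],[0,0,0,0.005,0],[0,0,0,0,0],[0,0,0,0,0]]

```text
time: 5.0
tool_pos: [0.583, -0.0227, 0.1875]
tool_rot: [-0.001, 0.612, 0.791, -0.0]
contact_force: [-0.4, -0.1, -1.4]
gripper_width: 0.154
grasp_force: 58.9
```

```bash
python3 - <<'E'
from h import *
print(manip.state()['tool_pos'],manip.state()['gripper_width'])
px,P=cloud('scene'); h=cv2.cvtColor(px,cv2.COLOR_RGB2HSV); H,S,V=[h[...,i].astype(int) for i in range(3)]
m=((H<5)|(H>174))&(S>150)&(V>60)&(abs(P[...,0]-.584)<.08)&(abs(P[...,1]+.023)<.08)&(P[...,2]>.06)
p=P[m]; print(len(p),np.nanpercentile(p,[2,50,98],axis=0))
E
```

```text
[ 0.58295009 -0.02266488  0.18746068] 0.15355182304608062
737 [[ 0.54272051 -0.08458313  0.17468849]
 [ 0.61260532 -0.03880015  0.43057847]
 [ 0.63239821  0.02388076  0.49319201]]
```

>>> servo_tool:
  deltas:
    - [[0,-0.006,0.03,0,0],[0,-0.007,0.04,0,0],[0,-0.007,0.04,0,0],[0,-0.007,0.04,0,0],[0,-0.007,0.04,-0.01,0],[0,-0.007,0.04,-0.02,0],[0,-0.004,0.03,-0.03,0],[0,0,0,-0.03,0]]

```text
time: 5.85
tool_pos: [0.5371, 0.2405, 0.0965]
tool_rot: [-0.001, 0.61, 0.792, 0.0]
contact_force: [0.2, -1.1, -0.6]
gripper_width: 0.15
grasp_force: 58.9
```

>>> servo_tool:
  deltas:
    - [[0,0,0,-0.03,0],[0,0,0,-0.025,0],[0,0,0,-0.015,0],[0,0,0,0,0],[0,0,0,0,0],[0,0,0,0,0],[0,0,0,0,0],[0,0,0,0,0]]

```text
time: 6.65
tool_pos: [0.5395, 0.2375, 0.0297]
tool_rot: [0.001, 0.612, 0.791, 0.001]
contact_force: [-0.8, -0.3, -0.6]
gripper_width: 0.152
grasp_force: 58.9
```

>>> servo_tool:
  deltas:
    - [[0,0,0,-0.004,0],[0,0,0,-0.003,0],[0,0,0,0,0],[35,0,0,0,0],[35,0,0,0,0],[35,0,0,0,0],[35,0,0,0,0],[35,0,0,0,0]]

```text
time: 7.45
tool_pos: [0.5386, 0.2373, 0.0214]
tool_rot: [0.0, 0.612, 0.791, 0.0]
contact_force: [-0.9, -0.4, -0.2]
gripper_width: 0.354
grasp_force: 0.0
```

>>> servo_tool:
  deltas:
    - [[35,0,0,0.01,0],[35,0,0,0.02,0],[35,0,0,0.03,0],[35,0,0,0.04,0],[35,0,0,0.04,0],[35,0,0,0.04,0],[35,0,0,0,0],[35,0,0,0,0]]

```text
time: 8.25
tool_pos: [0.5394, 0.2375, 0.2037]
tool_rot: [0.001, 0.612, 0.791, 0.002]
contact_force: [0.7, -0.4, 0.3]
gripper_width: 0.349
grasp_force: 0.0
```

```bash
python3 - <<'E'
from h import *
px,P=cloud('scene'); h=cv2.cvtColor(px,cv2.COLOR_RGB2HSV); H,S,V=[h[...,i].astype(int) for i in range(3)]
m=((H<5)|(H>174))&(S>150)&(V>60)&(abs(P[...,0]-.54)<.08)&(abs(P[...,1]-.237)<.08)&(P[...,2]<.06)
p=P[m]; print(len(p),np.nanpercentile(p,[2,50,98],axis=0).round(3))
E
```

```text
164 [[0.531 0.212 0.005]
 [0.541 0.233 0.024]
 [0.548 0.261 0.036]]
```

>>> servo_tool:
  deltas:
    - [[100,0,-0.041,0.01,-2.02],[100,0,-0.041,0.01,-2.02],[100,0,-0.041,0.01,-2.02],[100,0,-0.041,0,-2.02],[100,0,-0.041,0,-2.02],[100,0,-0.041,0,-2.02],[100,0,-0.041,0,-2.02],[100,0,-0.041,0,-2.02]]

```text
time: 9.1
tool_pos: [0.5372, -0.092, 0.2289]
tool_rot: [-0.002, 0.717, 0.697, -0.001]
contact_force: [0.9, 0.7, 0.6]
gripper_width: 1.0
grasp_force: 0.0
```

>>> servo_tool:
  deltas:
    - [[100,0,-0.041,0,-2.02],[100,0,-0.041,0,-2.02],[100,0,-0.041,0,-2.02],[100,-0.002,-0.041,0,-2.02],[100,0,0,0,0],[100,0,0,0,0],[100,0,0,0,0],[100,0,0,0,0]]

```text
time: 9.9
tool_pos: [0.5365, -0.2533, 0.2307]
tool_rot: [-0.001, 0.764, 0.646, -0.0]
contact_force: [0.4, -0.1, -0.4]
gripper_width: 0.998
grasp_force: 0.0
```

```bash
cat > clip.py <<'E'
from h import *
s=manip.state(); print(s['tool_pos'],s['tool_rot'],s['gripper_width'])
px,P=cloud('wrist'); save('w2',px); Z=P[...,2]; near=np.hypot(P[...,0]-.538,P[...,1]+.254)
for lo,hi in((.1,.14),(.122,.14),(.05,.078),(.008,.016)):
    p=P[(Z>lo)&(Z<hi)&(near<.065)]
    if len(p)>20: print(lo,len(p),np.round(cv2.minAreaRect(p[:,:2].astype(np.float32)*1000)[0],1),np.round(cv2.minAreaRect(p[:,:2].astype(np.float32)*1000)[1:][0],1),cv2.minAreaRect(p[:,:2].astype(np.float32)*1000)[2],np.percentile(p[:,2],[50,99]))
E
python3 clip.py
```

```text
[ 0.53649696 -0.25329813  0.23068211] [-5.81059954e-04  7.63674555e-01  6.45601140e-01 -6.37519321e-05] 0.9982103961615066
0.1 1516 [ 538.1 -256.1] [26.6 49.3] 79.88223266601562 [0.12351396 0.13454771]
0.122 813 [ 538.1 -256.1] [26.3 49.3] 80.09456634521484 [0.13212009 0.13479023]
0.05 282 [ 540.3 -254.2] [22.3 73.4] 2.675433397293091 [0.07182786 0.07722376]
0.008 3847 [ 538.8 -253.8] [89.2 80.1] 80.04386138916016 [0.01238686 0.01407358]
```

View pics/w2.png

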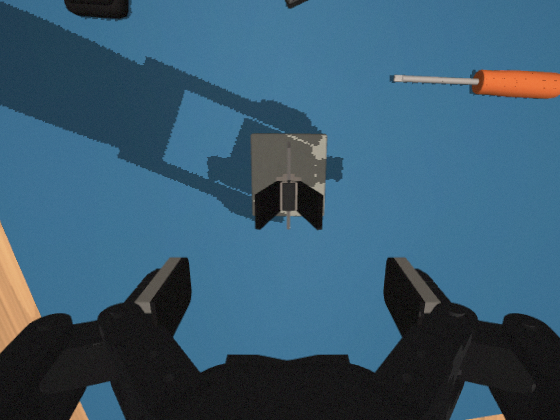

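The wrist view shows the clip's levers at (289,204), splayed towards both fingers and centred. Its centre is (0.538,-0.256), so I'll make a small correction and descend around the levers.

>>> servo_tool:
  deltas:
    - [[100,0.0015,-0.0028,-0.03,-0.4],[100,0,0,-0.03,0],[100,0,0,-0.03,0],[100,0,0,-0.02,0],[100,0,0,-0.013,0],[100,0,0,0,0],[100,0,0,0,0],[100,0,0,0,0]]

```text
time: 10.75
tool_pos: [0.5391, -0.258, 0.1102]
tool_rot: [0.002, 0.766, 0.642, 0.0]
contact_force: [0.0, 0.1, 0.2]
gripper_width: 1.0
grasp_force: 0.0
```

>>> servo_tool:
  deltas:
    - [[80,0,0,0,0],[60,0,0,0,0],[45,0,0,0,0],[35,0,0,0,0],[25,0,0,0,0],[15,0,0,0,0],[10,0,0,0,0],[10,0,0,0,0]]

```text
time: 11.55
tool_pos: [0.5388, -0.2583, 0.1106]
tool_rot: [0.001, 0.766, 0.642, 0.0]
contact_force: [-1.8, 0.9, 7.9]
gripper_width: 0.214
grasp_force: 60.7
```

>>> servo_tool:
  deltas:
    - [[0,0,0,0.005,0],[0,0,0,0.015,0],[0,0,0,0.025,0],[0,0,0,0.03,0],[0,0,0,0.03,0],[0,0,0,0.015,0],[0,0,0,0,0],[0,0,0,0,0]]

```text
time: 12.35
tool_pos: [0.5377, -0.2573, 0.2274]
tool_rot: [-0.001, 0.766, 0.642, -0.0]
contact_force: [-0.1, 0.9, -0.9]
gripper_width: 0.221
grasp_force: 59.3
```

```bash
cat > look.py <<'E'
from h import *; import sys
s=manip.state(); print(s['tool_pos'],s['tool_rot'],s['gripper_width'],s['grasp_force'])
px,P=cloud('scene'); t=s['tool_pos']
m=(abs(P[...,0]-t[0])<.06)&(abs(P[...,1]-t[1])<.06)&(P[...,2]>t[2]-.08)&(P[...,2]<t[2]+.1)
v,u=np.where(m); y0,y1,x0,x1=max(v.min()-40,0),v.max()+40,max(u.min()-40,0),u.max()+40
np.savez('l.npz',px=px,P=P)
c=px[y0:y1,x0:x1]; k=min(760/c.shape[1],580/c.shape[0]); save(sys.argv[1],cv2.resize(c,None,fx=k,fy=k)); print(y0,x0,k)
yaw=2*np.arctan2(s['tool_rot'][2],s['tool_rot'][1])-np.pi/2
D=(P-t)@np.array([[np.cos(yaw),-np.sin(yaw),0],[np.sin(yaw),np.cos(yaw),0],[0,0,1]]); print('yaw',np.degrees(yaw))
for lo in np.arange(-.075,.01,.01):
    q=D[(abs(D[...,0])<.04)&(abs(D[...,1])<.03)&(D[...,2]>=lo)&(D[...,2]<lo+.01)]
    if len(q)>4: print(round(lo*1000),len(q),'a',np.percentile(q[:,0]*1000,[2,98]).round(1),'b',np.percentile(q[:,1]*1000,[2,98]).round(1),'zmin',(q[:,2].min()*1000).round(1))
E
python3 look.py s3
```

```text
[ 0.53768481 -0.25728853  0.22743601] [-5.31556302e-04  7.66482053e-01  6.42265484e-01 -1.65615467e-04] 0.2209190111859043 59.303823709487915
106 83 3.6024844720496896
yaw -10.078066810863074
-75 5 a [12.7 14.3] b [-8.4 13.1] zmin -66.6
-65 57 a [ 9.9 18.2] b [-8. 13.] zmin -64.9
-55 66 a [ 6.7 17.5] b [-8.2 13.1] zmin -54.2
-45 73 a [ 3.7 14.6] b [-8.6 13.3] zmin -45.0
-35 43 a [ 5.4 10.5] b [-8.9 12.8] zmin -34.9
-25 41 a [ 7.  11.1] b [-9.7 13.9] zmin -24.7
-15 42 a [ 6.7 22. ] b [-10.4  13.8] zmin -14.7
-5 59 a [ 7.3 23.3] b [-10.5  13.6] zmin -4.5
5 73 a [ 6.2 23.5] b [-10.6  14.7] zmin 5.0
```

View pics/s3.png

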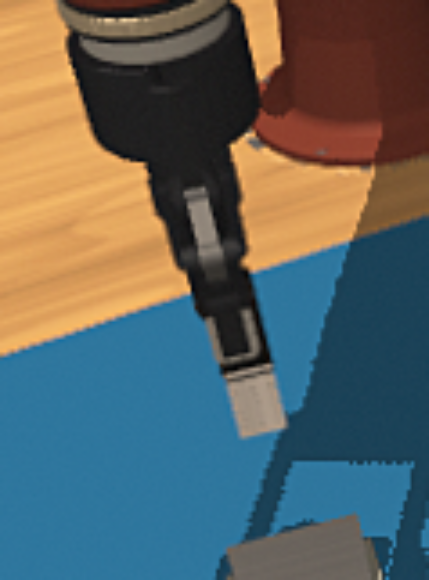

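The clip is held upright, with its jaw tips about 66 mm below the TCP and its centre about +2 mm along the tool's width axis. Next I'll measure the bare tab.

```bash
python3 - <<'E'
from h import *
for n in('top','scene'):
    px,P=cloud(n); Z=P[...,2]; c,s=np.cos(np.radians(14.5)),np.sin(np.radians(14.5))
    a=(P[...,0]-.584)*c+(P[...,1]+.021)*s; b=-(P[...,0]-.584)*s+(P[...,1]+.021)*c
    for lo,hi in((.078,.12),(.106,.12),(.055,.076)):
        m=(Z>lo)&(Z<hi)&(abs(a)<.015)&(abs(b)<.07)
        if m.sum()<4: continue
        A=a[m]*1000;B=b[m]*1000
        print(n,lo,m.sum(),'a',np.percentile(A,[2,50,98]).round(1),'b',np.percentile(B,[1,50,99]).round(1),'slope deg',np.degrees(np.polyfit(B,A,1)[0]/1).round(2) if 0 else np.degrees(np.arctan(np.polyfit(B,A,1)[0])).round(2),'zmax',np.percentile(Z[m],98).round(4))
E
```

```text
top 0.078 106 a [-2.4 -1.9  0.7] b [-19.    2.4  23.7] slope deg 0.12 zmax 0.1119
top 0.106 46 a [-2.1 -0.9  0.7] b [-18.5   2.3  23.1] slope deg 0.38 zmax 0.1121
top 0.055 357 a [-10.8  -2.2   6.1] b [-58.5  -0.6  64.1] slope deg 0.4 zmax 0.0754
scene 0.078 185 a [-2.4  0.2  1.7] b [-19.9  -0.2  22.6] slope deg 0.26 zmax 0.1105
scene 0.106 35 a [-2.6 -0.4  2.1] b [-19.1   1.4  22.1] slope deg -0.16 zmax 0.1108
scene 0.055 387 a [-6.7  0.6  7.8] b [-59.8  -3.9  63.4] slope deg 0.51 zmax 0.0755
```

>>> servo_tool:
  deltas:
    - [[0,0.00575,0.0295,0,3.05],[0,0.00575,0.0295,0,3.05],[0,0.00575,0.0295,0,3.05],[0,0.00575,0.0295,0,3.05],[0,0.00575,0.0295,0,3.05],[0,0.00575,0.0295,0,3.05],[0,0.00575,0.0295,0,3.05],[0,0.00575,0.0295,0,3.05]]

```text
time: 13.3
tool_pos: [0.5834, -0.0202, 0.2264]
tool_rot: [-0.001, 0.613, 0.79, -0.001]
contact_force: [1.6, -0.5, -1.5]
gripper_width: 0.218
grasp_force: 59.3
```

>>> servo_tool:
  deltas:
    - [[0,0,0,-0.01,0],[0,0,0,-0.01,0],[0,0,0,0,0],[0,0,0,0,0],[0,0,0,0,0],[0,0,0,0,0],[0,0,0,0,0],[0,0,0,0,0]]

```text
time: 14.1
tool_pos: [0.5842, -0.0217, 0.2087]
tool_rot: [0.0, 0.614, 0.79, 0.0]
contact_force: [0.6, -0.7, -1.9]
gripper_width: 0.22
grasp_force: 59.3
```

```bash
python3 look.py s4
```

```text
[ 0.58421272 -0.02173461  0.20869659] [3.11790081e-04 6.13565575e-01 7.89643691e-01 1.68918394e-04] 0.22023018016306162 59.29274082183838
86 205 3.647798742138365
yaw 14.304461935689844
-65 57 a [-17.   18.8] b [-9.3 12.7] zmin -64.9
-55 71 a [-17.   17.7] b [-9.4 13. ] zmin -55.0
-45 82 a [-15.   15.6] b [-9.7 13.5] zmin -44.8
-35 53 a [-7.9 10. ] b [-10.1  13. ] zmin -35.0
-25 48 a [-8.  10.7] b [-10.5  13.7] zmin -24.9
-15 59 a [-16.4  21.4] b [-11.8   7.3] zmin -14.4
-5 86 a [-20.9  23.1] b [-11.2   6.4] zmin -5.0
5 98 a [-22.3  23.4] b [-11.3   6.2] zmin 5.0
```

View pics/s4.png

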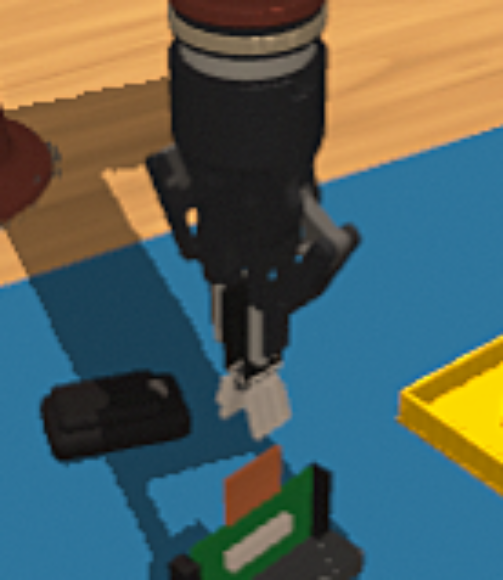

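The scene view shows the open jaws, at (255,405) in the crop, centred above the copper tab at (252,485). Descending over it.

>>> servo_tool:
  deltas:
    - [[0,-0.0008,0,-0.01,0],[0,0,0,-0.01,0],[0,0,0,-0.01,0],[0,0,0,-0.01,0],[0,0,0,-0.01,0],[0,0,0,-0.006,0],[0,0,0,0,0],[0,0,0,0,0]]

```text
time: 14.95
tool_pos: [0.5834, -0.0216, 0.1524]
tool_rot: [0.0, 0.613, 0.79, 0.0]
contact_force: [0.4, -0.8, -0.6]
gripper_width: 0.221
grasp_force: 59.3
```

```bash
python3 look.py s5
```

```text
[ 0.58336369 -0.02155315  0.15237734] [5.58648455e-05 6.13458267e-01 7.89727136e-01 4.25031697e-05] 0.22083787846227038 59.294312596321106
110 207 3.4730538922155687
yaw 14.320038841644534
-75 27 a [-1.3  7.2] b [-19.6   5.8] zmin -74.6
-65 65 a [-15.5  19.7] b [-19.4  13.8] zmin -64.9
-55 81 a [-16.2  17.1] b [-18.7  12.8] zmin -54.8
-45 78 a [-13.2  15.3] b [-18.3  14.3] zmin -44.8
-35 46 a [-8.5 10.4] b [-10.4  12.8] zmin -34.9
-25 43 a [-9.8 10.5] b [-10.5  15.2] zmin -24.9
-15 50 a [-20.6  21.1] b [-11.1   0.7] zmin -14.9
-5 70 a [-15.1  23.1] b [-11.5   4.7] zmin -4.2
5 90 a [-22.8  22.9] b [-11.4   5.3] zmin 5.0
```

View pics/s5.png

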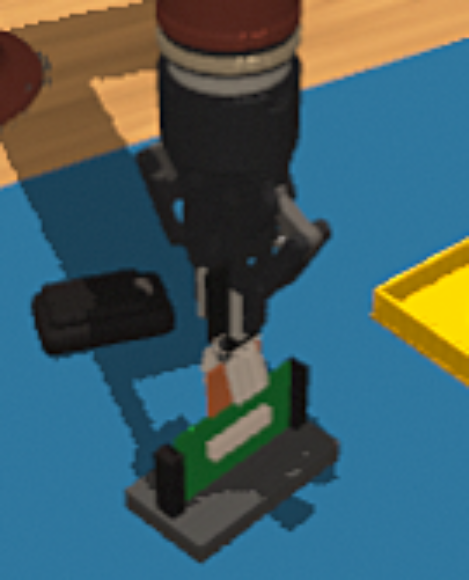

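The jaws straddle the tab, which shows at (215,390) between them, with no contact force. Opening gradually to let the clip close.

>>> servo_tool:
  deltas:
    - [[28,0,0,0,0],[36,0,0,0,0],[44,0,0,0,0],[52,0,0,0,0],[62,0,0,0,0],[75,0,0,0,0],[90,0,0,0,0],[100,0,0,0,0]]

```text
time: 15.8
tool_pos: [0.5833, -0.0215, 0.1524]
tool_rot: [0.0, 0.613, 0.79, 0.0]
contact_force: [-0.2, -0.4, 0.1]
gripper_width: 0.999
grasp_force: 0.0
```

>>> servo_tool:
  deltas:
    - [[100,0,0,0,0],[100,0,0,0.01,0],[100,0,0,0.02,0],[100,0,0,0.03,0],[100,0,0,0.04,0],[100,0,0,0.04,0],[100,0,0,0,0],[100,0,0,0,0]]

```text
time: 16.6
tool_pos: [0.5839, -0.0216, 0.2948]
tool_rot: [0.002, 0.613, 0.79, 0.001]
contact_force: [0.4, -0.3, -0.9]
gripper_width: 1.002
grasp_force: 0.0
```

```bash
python3 - <<'E'
from h import *
print(manip.state()['tool_pos'],manip.state()['contact_force'])
px,P=cloud('scene'); save('s6',cv2.resize(px[160:300,200:400],None,fx=3.5,fy=3.5)); Z=P[...,2]; c,s=np.cos(np.radians(14.4)),np.sin(np.radians(14.4))
a=(P[...,0]-.5831)*c+(P[...,1]+.0194)*s; b=-(P[...,0]-.5831)*s+(P[...,1]+.0194)*c
for lo in np.arange(.078,.19,.008):
    m=(Z>lo)&(Z<lo+.008)&(abs(a)<.04)&(abs(b)<.04)
    if m.sum()>4: print(lo.round(3),m.sum(),np.percentile(a[m]*1000,[2,98]).round(1),np.percentile(b[m]*1000,[2,98]).round(1),Z[m].max().round(4))
E
```

```text
[ 0.58394752 -0.02161913  0.29477399] [ 0.35578147 -0.26442857 -0.9225429 ]
0.078 40 [-0.5  2.5] [-21.8  19.2] 0.086
0.086 16 [-0.6  5.5] [-21.2  14.5] 0.0938
0.094 40 [-3.4 10.7] [-22.2   9.8] 0.1015
0.102 46 [-10.6  11.2] [-21.4   9.7] 0.11
0.11 48 [-9.5 11.5] [-16.3  10.9] 0.1179
0.118 33 [-8.5 10.6] [-12.1  11.8] 0.1257
0.126 47 [-9.9 11.1] [-11.7  12.9] 0.1339
0.134 73 [-12.   13.1] [-12.  13.] 0.142
0.142 64 [-14.9  15.6] [-12.9  13. ] 0.1499
0.15 61 [-17.2  18.3] [-12.7  12.5] 0.1579
0.158 67 [-20.5  20.8] [-12.4  14.1] 0.166
0.166 64 [-22.5  22.9] [-12.5  14. ] 0.174
0.174 57 [-24.9  24.5] [-12.7  13.5] 0.18
```

View pics/s6.png

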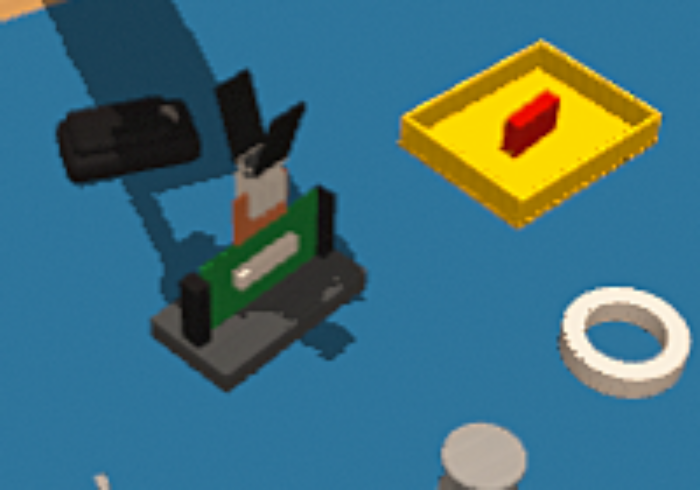

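The clip is upright and closed on the tab and the cap is in the tray. The clip's hinge is higher than planned, so I'll check its height and that it is staying put.

```bash
python3 - <<'E'
from h import *
d=np.load('c0.npz')
def tops(P,cx,cy,yaw):
    c,s=np.cos(np.radians(yaw)),np.sin(np.radians(yaw))
    a=(P[...,0]-cx)*c+(P[...,1]-cy)*s; b=-(P[...,0]-cx)*s+(P[...,1]-cy)*c; Z=P[...,2]
    r=[]
    for sg in(1,-1):
        m=(abs(b)<.014)&(sg*a>.020)&(sg*a<.027)&(Z>.09)&(Z<.2); r+= [m.sum(),np.percentile(Z[m],[50,90,98]).round(4)] if m.sum() else [0]
    return r
print('bar scene',tops(d['P'],.538,-.255,-10),'top',tops(d['Q'],.538,-.255,-10))
for i in range(2):
    print('tab scene',tops(cloud('scene')[1],.5831,-.0194,14.4))
print('tab wrist',tops(cloud('wrist')[1],.5831,-.0194,14.4))
E
```

```text
bar scene [np.int64(50), array([0.1302, 0.1333, 0.1342]), np.int64(64), array([0.129 , 0.1325, 0.134 ])] top [np.int64(42), array([0.1325, 0.1338, 0.1344]), np.int64(44), array([0.1325, 0.1345, 0.1354])]
tab scene [np.int64(46), array([0.1744, 0.1779, 0.1785]), np.int64(39), array([0.1755, 0.1782, 0.1784])]
tab scene [np.int64(51), array([0.1745, 0.1781, 0.1786]), np.int64(44), array([0.1746, 0.1776, 0.1788])]
tab wrist [np.int64(241), array([0.1777, 0.1789, 0.1795]), np.int64(192), array([0.1779, 0.1788, 0.1792])]
```

The height is stable. The hinge is about 17–20 mm above the tab's top edge (limit 24), so I'm handing in.

```bash
python3 -c "
from plant import manip
print(manip.job_done())"
```

```text
the job is handed in; nothing more can be done
None
```

I handed the job in at about 17 s of the 58 s allowed, with no verdict returned: the cap stands in the yellow tray and the clip is closed, upright and centred on the bare tab, hinge about 17–20 mm above its top edge (limit 24), higher than the 12 mm I planned.

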